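Clear the lid press's catch tray, then hold its cam lever at full lift

TASK

Collect the two finished chip packs from the catch tray of the lid press and set them down flat, right way up, in the tote, without dropping or tipping them. Then take the cam lever by its grip bar and turn it up and over to its highest lift, a little past upright, so that the platen presses the lid of the pack in the press fully home, and finish while still holding the lever there: it springs back if let go, and the glued lid needs the pressure. Leave the things standing around alone.

Things in the scene. Friction and masses are not known exactly. Their poses are not given: they have to be found in the camera images.
- pack_1_centre (a point): centre (7 mm above its underside) of a finished chip pack: a flat square black plastic box 51 x 51 x 14 mm with its lid clipped on, about 45 g, lying in the catch tray, the one nearer to the press. Its x and y axes run along its sides, within 0.1 rad of the press's; z is up. Grip it by two opposite sides.
- pack_2_centre (a point): centre of the other finished chip pack, the same in every way, lying nearer to the robot in the catch tray. The gap between the two packs, along the press's x, is only 4 to 17 mm, so close the fingers along the pack's y.
- press: lid press with chute and catch tray, fixed. Origin on the table under its middle; z up, -x to its front (roughly to the robot), +y to the lever side. Four-post frame within x, y = +-55 mm, 130 mm high. A steel chute in front leads to the catch tray: floor 4 mm above the table, inside x = -225 to -92, y = -58 to 58 mm, walls 9 mm above its floor.
- tote_floor (a point): centre of the inner floor of the tote, 4 mm above the table. The tote is an open grey plastic box fixed to the table on the right of the press, inside 162 mm along its x and 128 mm along its y, rim 48 mm above the table, walls 4 mm.
- press_lever (a joint): angle of the cam lever (95 mm long), rad. 0: at rest, pointing to the front, 10 degrees above level; grows as the grip is lifted and swung up and over to the back (about the press's +y). Highest lift is at 1.745, leaning 20 degrees past upright; beyond it the cam falls, stop at 2.3. A spring always pulls it back to 0: 2 to 6 N at the grip.
- lever_pivot (a point): point on the lever's turning axis, level with the middle of the grip bar along that axis; 44 mm above the table. The axis is the press's y axis. The grip's middle is always 95 mm from here, at rest towards the front and 10 degrees above level.
- lever_grip: the lever's grip: a black round bar about 15 mm thick and 52 mm long, parallel to the lever's turning axis, free to spin on its pin; origin at its middle. The lever arm (6 mm thick) joins it at its end nearer the press; all its length is free for the fingers, from above with the fingers closing across the bar.
- pack_new: the chip pack in the press, 51 x 51 mm, lying loose in the nest of the platen (the plate that the cam lifts, 71 mm above the table at rest); origin at the centre of its underside. It stays in the nest and goes up about 9 mm with the platen.
- pack_new_lid (a joint): how far the lid of the pack in the press has been pushed down, in m: 0 standing proud, 0.0025 fully home. It goes down with about 5 N and stays down.
- press_pad: the spring-loaded square pad, 46 x 46 mm, under the press's head plate, 3 mm above the proud lid at rest; it presses on the lid with about 15 N when the cam is at its highest lift.
- timer: bystander: small white timer, 46 x 52 x 19 mm, on the table left of the press; origin under its centre
- swab_pot: bystander: clear pot of swabs, 34 mm wide, 92 mm high; origin under its centre
- tweezers: bystander: metal tweezers lying flat between press and aligner, 119 mm long; origin under the centre
- drop_bottle: bystander: brown dropper bottle, 32 mm wide, 76 mm high; origin under its centre
- mask_aligner: the big fixed red and grey mask aligner on the left, only an obstacle; origin on the table, axes as the robot's. Its black eyepieces hang 0.15 to 0.24 m in front (-x) of and 0.02 to 0.13 m left (+y) of its origin, 0.38 to 0.47 m above the table: an arm that starts on the left passes above them or keeps close to the robot's base.

How it is judged:
By the outcome, as a careful person would: the job done as asked, in the order asked, and still so for the second after the job is handed in, while the arm keeps its last pose, push and grip.
It also fails if it takes over 69 s, if anything falls off the work surface, if the arm or the gripper's body presses on something with over 40 N, if the wrist force passes 120 N, or if a joint passes its speed limit or range.

ROBOT

A 7-joint arm with a two-finger parallel gripper is mounted at the origin on a cart in front of the work surface, level with it; the furniture and walls round the work are solid. World frame = base frame: x ahead of the robot, y to its left, z up, the work surface at z = 0. Lengths are in m, angles in degrees, forces in N, time in s.
With the tool pointing down it reaches from about 0.4 to 0.9 m from the base axis. Payload 5.6 kg.
Tool frame: the origin (TCP) lies at the very end of the fingers, on their centre line; the grasp point (between the pads) lies manip.hold_point_z behind it (manip.hold_point_z is the distance from the TCP to the grasp point, in m); z points along the fingers, y is the line along which they close (so a half turn about z gives the same grasp; the last joint's range is limited). The gripper opens to 92 mm and grips with 3 to 60 N. Pads are 20 mm wide; open, the fingers measure 128 mm over their backs; the gripper's body (75 mm by 189 mm) begins 69 mm behind the grasp point.
Start: joints at [-73.281, 26.786, -0.665, 91.828, 0.344, 61.387, -3.226], TCP at [0.214, 0.614, 0.215] pointing down, gripper open.
Joint ranges: [-144.91, 144.91], [-17.63, 115.5], [-89.93, 88.59], [15.96, 139.68], [-74.01, 254.01], [8.47, 105.57], [-167.45, 167.45]. Speed limits (degrees/s): [147.25, 147.25, 180, 180, 180, 180, 180].

INTERFACE

Orientations are given as [roll, pitch, yaw] about the fixed x, y, z axes, in that order (R = Rz(yaw) Ry(pitch) Rx(roll)).
In Python, from station import manip gives the robot as it stands.
- The arm moves only by the tool jog_arm, never from a script. Its argument "moves" is a list of rows, each a list of 3 entries, a list of its own where there are three numbers: the shift along the tool's x, y, z in m, then the turn, a rotation vector about the tool's x, y, z in rad, then the opening, from 0 (shut) to 1 (fully open). In form: [[[tx, ty, tz], [ax, ay, az], gripper], ...]. A call has 1 to 5 rows; each row is the pose to reach, as a shift and turn from the pose commanded when the call began, along the tool's axes at that moment; what a row does not reach only later rows make up. A row lasts 1/8 s, in which the tool goes at most 62.5 mm and 10.7 degrees, less where a joint would pass 70% of its speed; a pose out of reach is approached as far as the arm can. A call with a gripper value outside its range is refused whole. The fingers move at their own pace and stop on an object; "grip_force" is the grip in N (left out, the last holds). Time passes only in rows, so rows that repeat a pose let the fingers close. It gives the time, the measured TCP pose, the force, the opening and the grip force at its end, in the units of the state.
- manip.observe(): the state, without advancing time (a new reading comes with each control period).
- manip.grab_frame(name): name is "side" or "top"; returns the picture (420x560x3 uint8, blue, green, red); there is no depth.
- manip.camera_info(name): a dict with "camera_matrix" (3x3 intrinsics, pixels), "view" (4x4, takes a point from world to camera coordinates). Camera axes: x right, y up, looking along -z (the intrinsics and any distortion apply to the point x, -y, -z); pixel columns grow to the right and rows downward; lengths in m; the calibration is good to about 2 mm. A picture is of the moment at which its call begins. camera_info takes no time and is no camera call.
- manip.hand_in(): hands the job in; it is judged then, once.
The state is a dict: "t": time; "joint_pos": joint angles; "qvel": joint speeds; "tau": joint torques, N m; "tcp_pos": TCP position; "ee_rot": TCP orientation; "wrist_force": force on the tool from outside, world axes, zero at the start; "ft_torque": the same for the moment, N m; "finger_gap": opening from 0.0 (shut) to 1.0 (fully open); "grasp_force": force on a finger pad.
Only numpy, scipy, OpenCV 4.12 (cv2) and the standard library are available. Lean on these libraries where they do the work, as an engineer would, in place of code of your own. Each camera call takes 0.05 s, during which the arm holds its last target. There are 200 camera calls.

## Working session

There is one attempt and no reset: what is moved stays moved. The work goes in short steps, Python scripts to look and compute and a tool call to move; the robot and the scene stay as the last step left them, time stands still between calls to the robot, and variables do not carry over. Pictures are saved under pics/ and viewed, at most 13 in all, crops included, and the job is handed in when it is done.

Besides the shell and the picture viewer there is one more tool, called as name([rows], argument=value, ...), one row to a line, values as JSON. jog_arm: Moves the arm, as the interface text tells. Its arguments: {"type":"object","properties":{"moves":{"type":"array","items":{"type":"array"}},"grip_force":{"type":"number"}},"required":["moves"]}

```bash
mkdir -p pics; ls; python3 - <<'E'
from station import manip
import cv2
for n in("side","top"):
    cv2.imwrite(f"pics/{n}0.png",manip.grab_frame(n)); c=manip.camera_info(n); print(n,c)
print(manip.hold_point_z, manip.observe())
E
```

```text
pics
side {'camera_matrix': array([[528.24505964,   0.        , 265.13197643],
       [  0.        , 528.24505964, 209.15864536],
       [  0.        ,   0.        ,   1.        ]]), 'view': array([[ 0.39654281, -0.91771133, -0.02365838, -0.25648259],
       [ 0.3730199 ,  0.13752695,  0.91757424, -0.2511329 ],
       [-0.83881461, -0.37268251,  0.39685992, -0.85616535],
       [ 0.        ,  0.        ,  0.        ,  1.        ]])}
top {'camera_matrix': array([[401.34952826,   0.        , 280.1199124 ],
       [  0.        , 401.34952826, 207.21800294],
       [  0.        ,   0.        ,   1.        ]]), 'view': array([[-6.16937263e-02, -9.98095037e-01, -4.25538806e-04,
        -2.36027053e-02],
       [ 9.71515476e-01, -6.01485308e-02,  2.29215695e-01,
        -5.41811588e-01],
       [-2.28804643e-01,  1.37277528e-02,  9.73375562e-01,
        -9.19974588e-01],
       [ 0.00000000e+00,  0.00000000e+00,  0.00000000e+00,
         1.00000000e+00]])}
0.0187 {'t': 0.1, 'joint_pos': array([-73.27949818,  26.83192473,  -0.66267022,  91.87631952,
         0.34301666,  61.38378725,  -3.22637677]), 'qvel': array([ 0.01124676, -0.0700409 ,  0.00655532, -0.23730838, -0.08272022,
        0.05392146,  0.00039949]), 'tau': array([ 8.24549370e-04, -5.21651459e+01, -1.24073078e-02, -2.44369483e+01,
       -5.67681226e-02,  1.40477982e-02,  4.60561944e-05]), 'tcp_pos': array([0.21350537, 0.61338513, 0.21371969]), 'ee_rot': array([-1.79910181e+02,  6.81589777e-03,  1.60809213e+02]), 'wrist_force': array([ 0.9184366 , -0.08017962, -0.06993472]), 'ft_torque': array([-0.03313188,  0.05643098,  0.04477505]), 'grasp_force': 0.0, 'finger_gap': 1.0010509049128002}
```

View pics/top0.png

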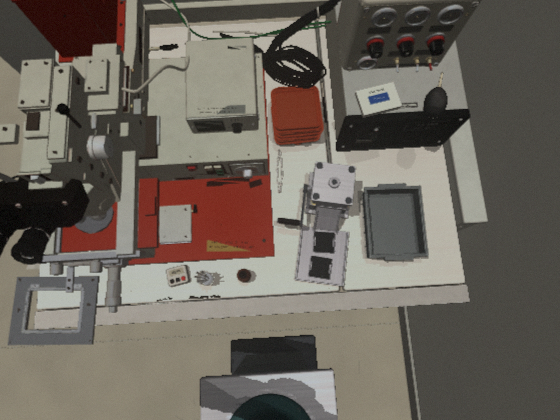

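View pics/side0.png

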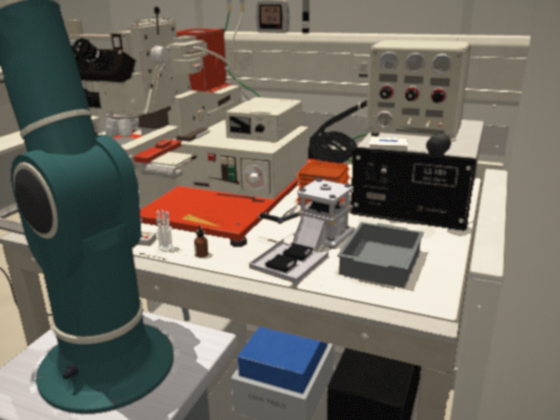

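The top view shows the packs at about (325,242) and (320,267), the lever grip at (291,222), the tote at (394,222) and the press head at (333,184). The side view shows the packs at about (300,253) and (284,264), and the grip near (278,215).

```bash
cat > h.py <<'E'
from station import manip
import cv2, numpy as np
def ray(n,uv):
    c=manip.camera_info(n);K=c["camera_matrix"];V=c["view"]
    d=np.linalg.inv(K)@[uv[0],uv[1],1]; d=np.array([d[0],-d[1],-d[2]])
    R=V[:3,:3]; return -R.T@V[:3,3], R.T@d
def onz(n,uv,z):
    o,d=ray(n,uv); return o+d*(z-o[2])/d[2]
def proj(n,p):
    c=manip.camera_info(n);K=c["camera_matrix"];V=c["view"]
    q=V[:3,:3]@np.asarray(p)+V[:3,3]; q=K@[q[0],-q[1],-q[2]]; return q[:2]/q[2]
def two(a,b):
    (o1,d1),(o2,d2)=ray("top",a),ray("side",b)
    A=np.stack([d1,-d2],1); s=np.linalg.lstsq(A,o2-o1,rcond=None)[0]
    p,q=o1+s[0]*d1,o2+s[1]*d2; return (p+q)/2,np.linalg.norm(p-q)
E
python3 - <<'E'
from h import *
im=cv2.imread("pics/top0.png"); g=cv2.cvtColor(im,cv2.COLOR_BGR2GRAY)
def blobs(m,box,z,amin):
    x0,y0,x1,y1=box; k=np.zeros_like(m);k[y0:y1,x0:x1]=m[y0:y1,x0:x1]
    for c in cv2.findContours(k,cv2.RETR_EXTERNAL,cv2.CHAIN_APPROX_NONE)[0]:
        if cv2.contourArea(c)<amin: continue
        w=np.array([onz("top",p,z)[:2] for p in c[:,0].astype(float)],np.float32)
        r=cv2.minAreaRect(w*1000); print(cv2.minAreaRect(c)[0],cv2.contourArea(c),"world mm",r)
m=(g<60).astype(np.uint8)*255
print("packs");blobs(m,(300,225,350,285),.018,60)
print("grip");blobs(m,(270,205,308,235),.06,20)
a=cv2.resize(im[150:290,265:435],None,fx=4.5,fy=4.2,interpolation=cv2.INTER_CUBIC)
cv2.imwrite("pics/c1.png",a)
s=cv2.imread("pics/side0.png"); cv2.imwrite("pics/c2.png",cv2.resize(s[170:290,240:430],None,fx=4.2,fy=4.2,interpolation=cv2.INTER_CUBIC))
E
```

```text
packs
(319.86126708984375, 266.9017028808594) 326.0 world mm ((392.5113830566406, -146.52008056640625), (49.47316360473633, 48.68924331665039), 77.21762084960938)
(323.5, 242.0) 315.0 world mm ((453.9522399902344, -160.80783081054688), (47.96385955810547, 50.15924072265625), 84.73321533203125)
grip
(288.9100036621094, 221.62997436523438) 90.5 world mm ((502.70794677734375, -76.15106201171875), (55.12432098388672, 13.694055557250977), 78.1583480834961)
```

View pics/c1.png

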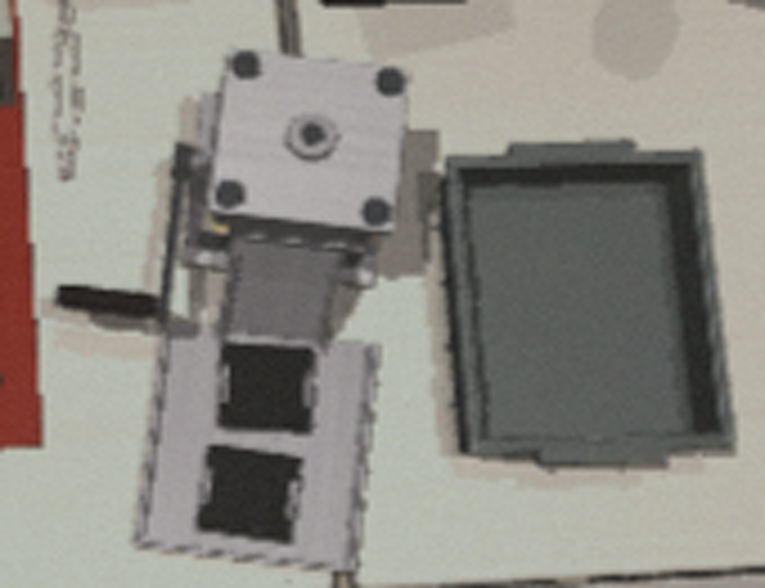

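View pics/c2.png

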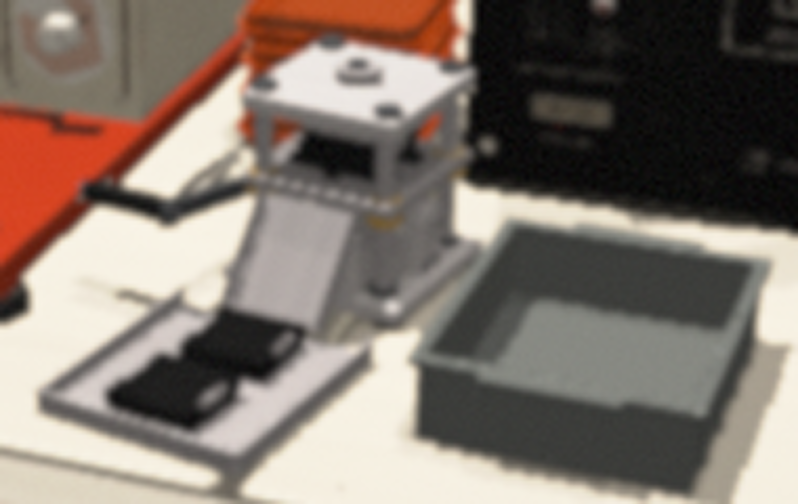

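The crops show the pack outlines, the tray's left edge from c1 (180,330) to (135,545), and the tote rim corners near c1 (448,157), (702,150), (735,452), (465,455). The grip runs from c1 (58,293) to (160,303), which in c2 is (85,190) to (172,211).

```bash
python3 - <<'E'
from h import *
np.set_printoptions(precision=4,suppress=True)
T=lambda x,y:np.array([265+(x+.5)/4.5-.5,150+(y+.5)/4.2-.5])
S=lambda x,y:np.array([240+(x+.5)/4.2-.5,170+(y+.5)/4.2-.5])
ang=lambda a,b:np.degrees(np.arctan2(*(b-a)[1::-1]))
for n,pts,z in(("head posts",[(245,65),(390,82),(375,212),(230,193)],.135),("tray",[(135,545),(355,570),(378,345),(165,335)],.013),("tote",[(448,157),(702,150),(735,452),(465,455)],.048)):
    w=[onz("top",T(*p),z) for p in pts]; print(n,np.array(w)[:,:2].tolist(),np.mean(w,0)[:2],"dirs",[ang(w[i],w[(i+1)%4]) for i in range(4)])
print("tote floor corners",[onz("top",T(*p),.004)[:2] for p in [(480,432),(692,435),(668,182)]])
print("grip",two(T(108,298),S(128,201)),two(T(58,293),S(84,190)),two(T(160,303),S(172,211)))
im=cv2.imread("pics/top0.png"); g=cv2.cvtColor(im,cv2.COLOR_BGR2GRAY)
# packs: sub-pixel box on upscaled crop, masked
big=cv2.resize(g[225:285,300:350],None,fx=8,fy=8,interpolation=cv2.INTER_CUBIC)
for c in cv2.findContours((big<75).astype(np.uint8),cv2.RETR_EXTERNAL,cv2.CHAIN_APPROX_NONE)[0]:
    if cv2.contourArea(c)<6000: continue
    w=np.array([onz("top",(300+(p[0]+.5)/8-.5,225+(p[1]+.5)/8-.5),.018)[:2]*1000 for p in c[:,0]],np.float32)
    m=cv2.moments(w); print(cv2.minAreaRect(w),m["m10"]/m["m00"],m["m01"]/m["m00"],m["m00"]**.5)
E
```

```text
head posts [[0.6170771584305702, -0.15242088726027953], [0.6026194848772233, -0.22607542177561746], [0.5294566036239349, -0.21094866836946202], [0.5445917898376692, -0.13869562131659938]] [ 0.5734 -0.182 ] dirs [np.float64(-101.10541444415975), np.float64(168.3184370581641), np.float64(78.16904950653706), np.float64(-10.722141316089232)]
tray [[0.36591942438728775, -0.08216325460415144], [0.3440667509869019, -0.20136879563755217], [0.4763811436363757, -0.22740098908166154], [0.4899244848874783, -0.10785746912316427]] [ 0.4191 -0.1547] dirs [np.float64(-100.38807854277934), np.float64(-11.130495244044564), np.float64(83.53639816033481), np.float64(168.2937970748932)]
tote [[0.5819359913371636, -0.2715740358323412], [0.577490882603269, -0.41396056279786797], [0.3968479251284611, -0.4060112779985055], [0.4040834318615349, -0.2611538639287478]] [ 0.4901 -0.3382] dirs [np.float64(-91.78811355689211), np.float64(177.48029583194068), np.float64(87.1405002055089), np.float64(-3.3530590920088623)]
tote floor corners [array([ 0.4214, -0.281 ]), array([ 0.4122, -0.3998]), array([ 0.57 , -0.408])]
grip (array([ 0.5055, -0.0754,  0.0584]), np.float64(0.0005770676016131763)) (array([ 0.5096, -0.0478,  0.0592]), np.float64(0.002164006029754284)) (array([ 0.5008, -0.1035,  0.0588]), np.float64(0.00034748567595714114))
((391.96160888671875, -146.7733154296875), (52.09744644165039, 50.96995162963867), 77.56201171875) 392.01174110292914 -146.54506861587555 48.03629213475694
((453.81573486328125, -161.4387969970703), (51.801692962646484, 51.51701736450195), 82.6357421875) 453.9574506065579 -161.4330491104583 48.35728457716815
```

```bash
cat >> h.py <<'E'
from scipy.spatial.transform import Rotation as Ro
def to(p,yaw,start=None):
    s=manip.observe(); 
    p0,R0=(s["tcp_pos"],Ro.from_euler("xyz",s["ee_rot"],degrees=True)) if start is None else (np.array(start[0]),Ro.from_euler("xyz",[180,0,start[1]],degrees=True))
    R1=Ro.from_euler("xyz",[180,0,yaw],degrees=True)
    print("shift",np.round(R0.inv().apply(np.array(p)-p0),4),"turn",np.round((R0.inv()*R1).as_rotvec(),4))
E
python3 - <<'E'
from h import *
for uv in [(20,255),(75,215),(40,235)]: print(onz("top",uv,.38),onz("top",uv,.47))
a=np.radians
to([.15,.41,.25],165); 
P=lambda r,t:[r*np.cos(a(t)),r*np.sin(a(t)),.25]
for t0,t1 in((70,45),(45,15),(15,-15)): to(P(.436,t1),165,(P(.436,t0),165))
print(P(.436,70),P(.436,-15))
E
```

```text
[0.41233929 0.36590648 0.38      ] [0.39856321 0.30830081 0.47      ]
[0.47244381 0.2820317  0.38      ] [0.45021108 0.23622716 0.47      ]
[0.44279204 0.33651858 0.38      ] [0.42473128 0.28304777 0.47      ]
shift [-0.0069 -0.213  -0.0359] turn [-0.0016  0.0001 -0.0731]
shift [-0.18   -0.0568 -0.    ] turn [0. 0. 0.]
shift [-0.1596 -0.1596 -0.    ] turn [0. 0. 0.]
shift [-0.0584 -0.218  -0.    ] turn [0. 0. 0.]
[np.float64(0.1491207824899916), np.float64(0.409705982662656), 0.25] [np.float64(0.42114366026203376), np.float64(-0.11284510366469905), 0.25]
```

```bash
python3 - <<'E'
from h import *
a=np.radians
P=lambda r,t:[r*np.cos(a(t)),r*np.sin(a(t)),.215]
to(P(.41,68),190)
for t0,t1 in((68,48),(68,30),(68,15)): to(P(.41,t1),190,(P(.41,68),190))
print()
for t1,y in((0,180),(-18,174)): to(P(.41,t1),y,(P(.41,15),190))
E
```

```text
shift [-0.0201 -0.24   -0.0009] turn [-1.600e-03 -3.000e-04 -5.095e-01]
shift [-0.1058 -0.0953 -0.    ] turn [0. 0. 0.]
shift [-0.168  -0.2075 -0.    ] turn [0. 0. 0.]
shift [-0.1912 -0.312  -0.    ] turn [0. 0. 0.]

shift [ 0.0047 -0.1069 -0.    ] turn [-0.     -0.      0.1745]
shift [ 0.0464 -0.2282 -0.    ] turn [ 0.     -0.      0.2793]
```

jog_arm([
  [[-0.004,-0.048,0],[0,0,-0.1],0.76],
  [[-0.008,-0.096,0],[0,0,-0.2],0.76],
  [[-0.012,-0.144,0],[0,0,-0.3],0.76],
  [[-0.016,-0.192,0],[0,0,-0.4],0.76],
  [[-0.02,-0.24,0],[0,0,-0.51],0.76],
])

```text
t: 0.72
tcp_pos: [0.1532, 0.3789, 0.2142]
ee_rot: [-180.0, -0.0, -169.8]
wrist_force: [0.1, -0.3, 0.4]
finger_gap: 0.759
grasp_force: 0.0
```

jog_arm([
  [[-0.035,-0.028,0],[0,0,0],0.76],
  [[-0.07,-0.06,0],[0,0,0],0.76],
  [[-0.106,-0.095,0],[0,0,0],0.76],
  [[-0.14,-0.142,0],[0,0,0],0.76],
  [[-0.168,-0.19,0],[0,0,0],0.76],
])

```text
t: 1.35
tcp_pos: [0.3533, 0.2214, 0.2146]
ee_rot: [180.0, 0.0, -170.0]
wrist_force: [1.2, 1.5, -0.4]
finger_gap: 0.757
grasp_force: 0.0
```

```bash
python3 - <<'E'
from h import *
to([.405,.03,.215],180);to([.392,-.1466,.215],168);to([.392,-.1466,.10],168)
E
```

```text
shift [-0.0175 -0.1975 -0.0004] turn [1.000e-04 3.000e-04 1.752e-01]
shift [ 0.0261 -0.3691 -0.0005] turn [1.000e-04 3.000e-04 3.847e-01]
shift [ 0.0261 -0.3691  0.1145] turn [1.000e-04 3.000e-04 3.847e-01]
```

jog_arm([
  [[-0.01,-0.06,0],[0,0,0.05],0.76],
  [[-0.015,-0.12,0],[0,0,0.1],0.76],
  [[-0.017,-0.18,0],[0,0,0.17],0.76],
  [[-0.01,-0.24,0],[0,0,0.24],0.76],
  [[0.005,-0.295,0],[0,0,0.31],0.76],
])

```text
t: 1.98
tcp_pos: [0.3986, -0.0706, 0.2147]
ee_rot: [-180.0, 0.0, 172.1]
wrist_force: [0.0, -0.1, -0.1]
finger_gap: 0.758
grasp_force: 0.0
```

```bash
python3 - <<'E'
from h import *
to([.392,-.1466,.10],168)
E
```

```text
shift [-0.0038 -0.0761  0.1147] turn [-0.0001  0.0006  0.0718]
```

jog_arm([
  [[-0.002,-0.04,0.02],[0,0,0.04],0.76],
  [[-0.004,-0.076,0.06],[0,0,0.072],0.76],
  [[-0.004,-0.076,0.1],[0,0,0.072],0.76],
  [[-0.004,-0.076,0.14],[0,0,0.072],0.76],
  [[-0.004,-0.076,0.155],[0,0,0.072],0.76],
])

```text
t: 2.6
tcp_pos: [0.3908, -0.1442, 0.0578]
ee_rot: [-180.0, -0.2, 168.1]
wrist_force: [-0.0, 0.3, -0.4]
finger_gap: 0.758
grasp_force: 0.0
```

```bash
python3 - <<'E'
from h import *
s=manip.grab_frame("side"); t=manip.grab_frame("top")
a=cv2.resize(s[190:300,230:360],(520,440),interpolation=cv2.INTER_CUBIC);b=cv2.resize(t[180:290,270:340],(280,440),interpolation=cv2.INTER_CUBIC)
cv2.imwrite("pics/d1.png",np.hstack([a,b])); to([.392,-.1466,.007],168)
for d in(-35,35):
  p=np.array([.392,-.1466,.06])+d/1000*np.array([np.sin(np.radians(168)),-np.cos(np.radians(168)),0]);print(proj("top",p))
E
```

```text
shift [-0.0011 -0.0022  0.0517] turn [-0.0004 -0.0028  0.0025]
[336.23975895 267.67551126]
[306.98514716 263.31040515]
```

View pics/d1.png

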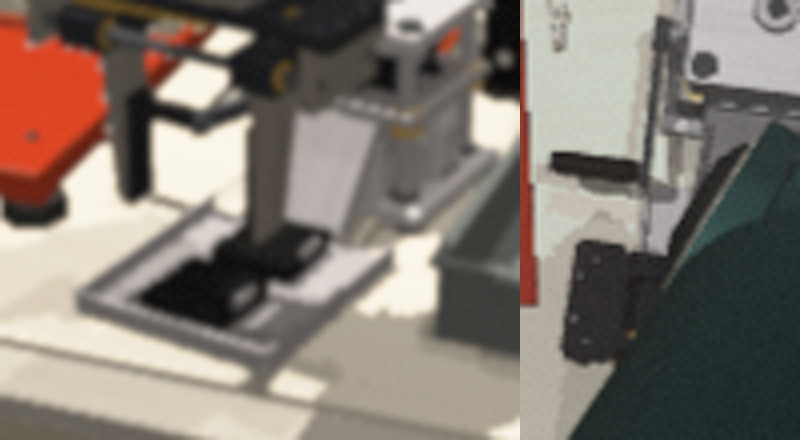

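The side crop shows the fingertips straddling the near pack from above, at about (135,195) and (265,240). Going down.

jog_arm([
  [[-0.001,-0.002,0.015],[0,-0.003,0.002],0.76],
  [[-0.001,-0.002,0.03],[0,-0.003,0.002],0.76],
  [[-0.001,-0.002,0.042],[0,-0.003,0.002],0.76],
  [[-0.001,-0.002,0.05],[0,-0.003,0.002],0.76],
  [[-0.001,-0.002,0.05],[0,-0.003,0.002],0.76],
], grip_force=12)

```text
t: 3.32
tcp_pos: [0.3926, -0.1465, 0.0092]
ee_rot: [180.0, 0.1, 168.0]
wrist_force: [-0.6, 0.4, -0.7]
finger_gap: 0.76
grasp_force: 0.0
```

jog_arm([
  [[0,0,0],[0,0,0],0.65],
  [[0,0,0],[0,0,0],0.55],
  [[0,0,0],[0,0,0],0.45],
  [[0,0,0],[0,0,0],0.45],
  [[0,0,0],[0,0,0],0.45],
])

```text
t: 3.95
tcp_pos: [0.3933, -0.1466, 0.0099]
ee_rot: [180.0, 0.2, 168.0]
wrist_force: [-1.3, -1.0, 5.8]
finger_gap: 0.553
grasp_force: 12.0
```

jog_arm([
  [[0,0,-0.005],[0,0,0],0.45],
  [[0,0,-0.015],[0,0,0],0.45],
  [[0,0,-0.035],[0,0,0],0.45],
  [[0,0,-0.065],[0,0,0],0.45],
  [[0,0,-0.1],[0,0,0],0.45],
])

```text
t: 4.58
tcp_pos: [0.3921, -0.1464, 0.1106]
ee_rot: [-180.0, 0.1, 168.0]
wrist_force: [0.4, 0.7, -0.8]
finger_gap: 0.555
grasp_force: 12.0
```

jog_arm([
  [[0,0,-0.02],[0,0,0],0.45],
  [[0,0,-0.03],[0,0,0],0.45],
  [[0,0,-0.03],[0,0,0],0.45],
])

```text
t: 4.95
tcp_pos: [0.3928, -0.1462, 0.14]
ee_rot: [180.0, 0.2, 168.1]
wrist_force: [-0.2, -0.1, -0.0]
finger_gap: 0.557
grasp_force: 12.0
```

```bash
python3 - <<'E'
from h import *
to([.531,-.343,.14],177)
s=manip.grab_frame("side")
cv2.imwrite("pics/d2.png",cv2.resize(s[130:310,220:430],(770,660),interpolation=cv2.INTER_CUBIC)[:600])
E
```

```text
shift [-0.1759 -0.1639  0.0006] turn [ 0.0003  0.0043 -0.1561]
```

View pics/d2.png

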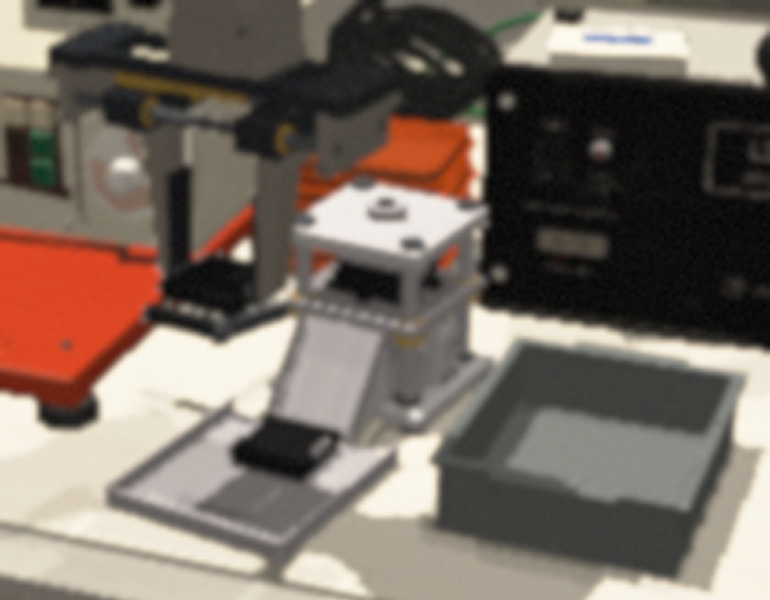

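The pack hangs level in the fingers near (205,285), and the tray holds only the other one. I'm going round the press to the tote.

jog_arm([
  [[-0.01,-0.025,0],[0,0,-0.02],0.45],
  [[-0.025,-0.065,0],[0,0,-0.05],0.45],
  [[-0.045,-0.105,0],[0,0,-0.09],0.45],
  [[-0.075,-0.138,0],[0,0,-0.12],0.45],
  [[-0.11,-0.153,0],[0,0,-0.156],0.45],
])

```text
t: 5.62
tcp_pos: [0.4674, -0.3212, 0.1385]
ee_rot: [-180.0, 0.0, 176.8]
wrist_force: [1.2, 0.4, 0.3]
finger_gap: 0.556
grasp_force: 12.0
```

jog_arm([
  [[-0.035,-0.005,0],[0,0,0],0.45],
  [[-0.055,-0.001,0],[0,0,0],0.45],
  [[-0.064,-0.001,0],[0,0,0],0.45],
  [[-0.064,-0.001,0],[0,0,0],0.45],
])

```text
t: 6.12
tcp_pos: [0.5317, -0.3232, 0.139]
ee_rot: [-180.0, 0.1, 177.0]
wrist_force: [-0.4, 0.2, -0.1]
finger_gap: 0.551
grasp_force: 12.0
```

```bash
python3 - <<'E'
from h import *
to([.531,-.343,.0105],177)
s=manip.grab_frame("side");t=manip.grab_frame("top")
cv2.imwrite("pics/d3.png",np.hstack([cv2.resize(s[160:300,310:430],(480,560),interpolation=cv2.INTER_CUBIC),cv2.resize(t[150:290,355:435],(320,560),interpolation=cv2.INTER_CUBIC)]))
E
```

```text
shift [-0.0002 -0.0198  0.1285] turn [-0.0001  0.001  -0.0003]
```

View pics/d3.png

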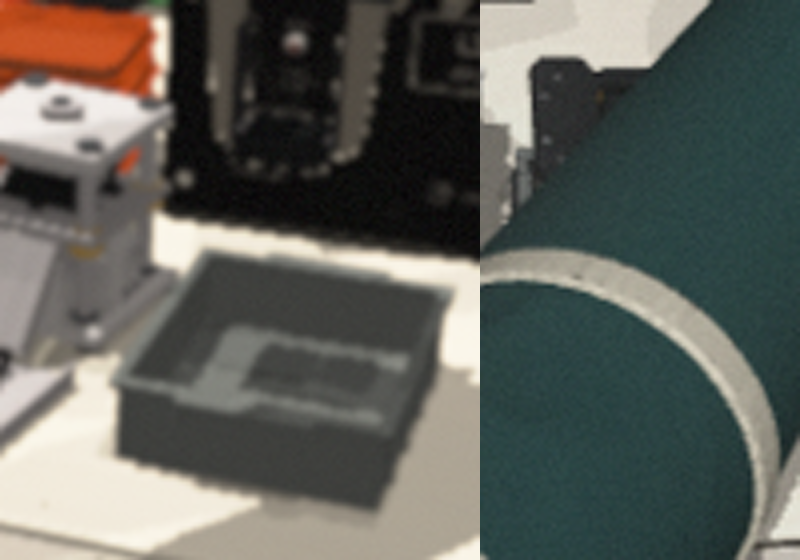

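The pack hangs level above the tote. Next come the y correction and the descent.

jog_arm([
  [[0,-0.01,0.01],[0,0,0],0.45],
  [[0,-0.02,0.035],[0,0,0],0.45],
  [[0,-0.02,0.065],[0,0,0],0.45],
  [[0,-0.02,0.09],[0,0,0],0.45],
  [[0,-0.02,0.105],[0,0,0],0.45],
])

```text
t: 6.85
tcp_pos: [0.5302, -0.3437, 0.0335]
ee_rot: [180.0, 0.1, 176.9]
wrist_force: [1.1, -0.3, 0.2]
finger_gap: 0.552
grasp_force: 12.0
```

jog_arm([
  [[0,0,0.006],[0,0,0],0.45],
  [[0,0,0.012],[0,0,0],0.45],
  [[0,0,0.017],[0,0,0],0.45],
  [[0,0,0.021],[0,0,0],0.45],
  [[0,0,0.021],[0,0,0],0.45],
])

```text
t: 7.48
tcp_pos: [0.5316, -0.3432, 0.014]
ee_rot: [-180.0, 0.2, 177.0]
wrist_force: [-0.4, 0.1, -0.7]
finger_gap: 0.554
grasp_force: 12.0
```

jog_arm([
  [[0,0,0.002],[0,0,0],0.45],
  [[0,0,0.003],[0,0,0],0.45],
  [[0,0,0.004],[0,0,0],0.45],
  [[0,0,0.004],[0,0,0],0.45],
])

```text
t: 7.98
tcp_pos: [0.5316, -0.3434, 0.0101]
ee_rot: [-180.0, 0.2, 177.0]
wrist_force: [-0.5, 0.1, -0.4]
finger_gap: 0.553
grasp_force: 12.0
```

jog_arm([
  [[0,0,0.001],[0,0,0],0.45],
  [[0,0,0.0015],[0,0,0],0.45],
  [[0,0,0.0015],[0,0,0],0.45],
])

```text
t: 8.35
tcp_pos: [0.5317, -0.3434, 0.0099]
ee_rot: [180.0, 0.2, 177.0]
wrist_force: [-2.9, 2.3, 9.2]
finger_gap: 0.552
grasp_force: 12.0
```

Contact, with the pack on the floor. I'm backing off to zero load and opening gently to 0.72.

jog_arm([
  [[0,0,-0.001],[0,0,0],0.45],
  [[0,0,-0.001],[0,0,0],0.58],
  [[0,0,-0.001],[0,0,0],0.65],
  [[0,0,-0.001],[0,0,0],0.72],
  [[0,0,-0.001],[0,0,0],0.72],
])

```text
t: 8.98
tcp_pos: [0.5316, -0.3434, 0.0095]
ee_rot: [-180.0, 0.2, 177.0]
wrist_force: [-0.9, 0.4, -0.6]
finger_gap: 0.718
grasp_force: 0.0
```

jog_arm([
  [[0,0,-0.01],[0,0,0],0.72],
  [[0,0,-0.03],[0,0,0],0.72],
  [[0,0,-0.065],[0,0,0],0.72],
  [[0,0,-0.1],[0,0,0],0.72],
  [[0,0,-0.13],[0,0,0],0.72],
])

```text
t: 9.6
tcp_pos: [0.5317, -0.3438, 0.1428]
ee_rot: [-179.9, 0.3, 177.0]
wrist_force: [0.6, 0.5, 0.4]
finger_gap: 0.72
grasp_force: 0.0
```

```bash
python3 - <<'E'
from h import *
to([.453,-.30,.14],177);to([.4539,-.1614,.14],173.5);to([.4539,-.1614,.06],173.5)
s=manip.grab_frame("side")
cv2.imwrite("pics/d4.png",cv2.resize(s[190:300,240:430],(760,440),interpolation=cv2.INTER_CUBIC))
E
```

```text
shift [0.0809 0.0395 0.0023] turn [-0.0014  0.0054 -0.0008]
shift [0.0874 0.178  0.0021] turn [-0.0012  0.0054  0.0603]
shift [0.0878 0.1781 0.0821] turn [-0.0012  0.0054  0.0603]
```

View pics/d4.png

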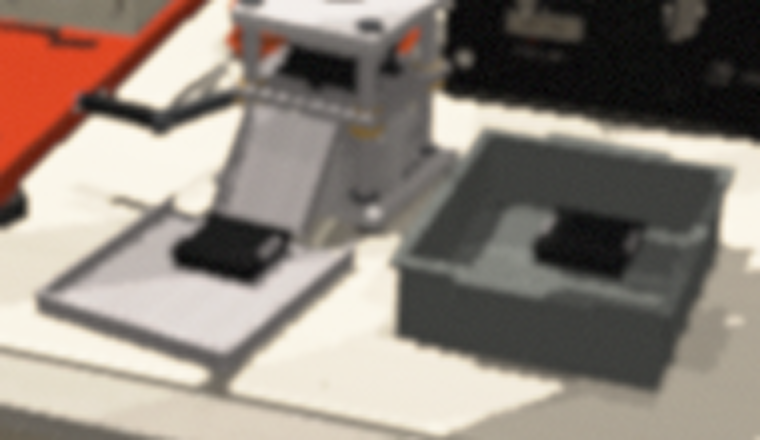

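Pack 2 lies flat in the tote near (590,240), and pack 1 is still in the tray at (232,245). Heading to pack 1.

jog_arm([
  [[0.045,0.01,0],[0,0,0],0.76],
  [[0.08,0.05,0],[0,0,0.01],0.76],
  [[0.088,0.105,0],[0,0,0.03],0.76],
  [[0.088,0.155,0.005],[0,0,0.05],0.76],
  [[0.088,0.178,0.03],[-0.001,0.005,0.06],0.76],
])

```text
t: 10.28
tcp_pos: [0.4545, -0.1583, 0.1111]
ee_rot: [179.9, 0.2, 173.7]
wrist_force: [1.0, 0.2, -0.1]
finger_gap: 0.757
grasp_force: 0.0
```

jog_arm([
  [[0,0,0.025],[0,0,0],0.76],
  [[0,0,0.045],[0,0,0],0.76],
  [[0,0,0.06],[0,0,0],0.76],
  [[0,0,0.06],[0,0,0],0.76],
])

```text
t: 10.78
tcp_pos: [0.4524, -0.161, 0.049]
ee_rot: [180.0, -0.2, 173.5]
wrist_force: [-0.1, 0.1, -0.6]
finger_gap: 0.762
grasp_force: 0.0
```

```bash
python3 - <<'E'
from h import *
to([.4539,-.1614,.0095],173.5)
E
```

```text
shift [-0.0017 -0.0003  0.0395] turn [ 0.0007 -0.003   0.0001]
```

jog_arm([
  [[-0.001,0,0.015],[0,-0.003,0],0.76],
  [[-0.001,0,0.028],[0,-0.003,0],0.76],
  [[-0.001,0,0.036],[0,-0.003,0],0.76],
  [[-0.001,0,0.039],[0,-0.003,0],0.76],
  [[-0.001,0,0.039],[0,-0.003,0],0.76],
])

```text
t: 11.4
tcp_pos: [0.4536, -0.1611, 0.0101]
ee_rot: [180.0, 0.0, 173.5]
wrist_force: [0.6, -0.4, 0.2]
finger_gap: 0.758
grasp_force: 0.0
```

jog_arm([
  [[0,0,0],[0,0,0],0.65],
  [[0,0,0],[0,0,0],0.55],
  [[0,0,0],[0,0,0],0.45],
  [[0,0,0],[0,0,0],0.45],
  [[0,0,0],[0,0,0],0.45],
])

```text
t: 12.02
tcp_pos: [0.454, -0.1609, 0.0105]
ee_rot: [180.0, 0.1, 173.5]
wrist_force: [0.1, 0.2, 4.2]
finger_gap: 0.555
grasp_force: 12.0
```

jog_arm([
  [[0,0,-0.005],[0,0,0],0.45],
  [[0,0,-0.015],[0,0,0],0.45],
  [[0,0,-0.035],[0,0,0],0.45],
  [[0,0,-0.065],[0,0,0],0.45],
  [[0,0,-0.1],[0,0,0],0.45],
])

```text
t: 12.65
tcp_pos: [0.4531, -0.161, 0.1113]
ee_rot: [180.0, 0.0, 173.5]
wrist_force: [0.1, 0.3, 0.2]
finger_gap: 0.554
grasp_force: 12.0
```

jog_arm([
  [[0,-0.01,-0.02],[0,0,0],0.45],
  [[0.005,-0.035,-0.03],[0,0,-0.01],0.45],
  [[0.01,-0.075,-0.03],[0,0,-0.03],0.45],
  [[0.015,-0.115,-0.03],[0,0,-0.05],0.45],
  [[0.018,-0.15,-0.03],[0,0,-0.06],0.45],
])

```text
t: 13.28
tcp_pos: [0.4182, -0.3093, 0.1408]
ee_rot: [180.0, 0.1, 177.0]
wrist_force: [0.6, 1.6, -1.2]
finger_gap: 0.552
grasp_force: 12.0
```

```bash
python3 - <<'E'
from h import *
print(manip.observe()["finger_gap"]);to([.455,-.339,.014],177)
E
```

```text
0.5521701769227527
shift [-0.0382 -0.0277  0.1269] turn [ 0.0004  0.0016 -0.0007]
```

jog_arm([
  [[-0.02,-0.014,0],[0,0,0],0.45],
  [[-0.038,-0.028,0.01],[0,0,0],0.45],
  [[-0.038,-0.028,0.04],[0,0,0],0.45],
  [[-0.038,-0.028,0.07],[0,0,0],0.45],
  [[-0.038,-0.028,0.095],[0,0,0],0.45],
])

```text
t: 13.9
tcp_pos: [0.455, -0.3377, 0.0445]
ee_rot: [180.0, 0.0, 177.0]
wrist_force: [-0.8, 0.2, -0.9]
finger_gap: 0.554
grasp_force: 12.0
```

jog_arm([
  [[0,0,0.012],[0,0,0],0.45],
  [[0,0,0.02],[0,0,0],0.45],
  [[0,0,0.027],[0,0,0],0.45],
  [[0,0,0.032],[0,0,0],0.45],
  [[0,0,0.032],[0,0,0],0.45],
])

```text
t: 14.52
tcp_pos: [0.4554, -0.3379, 0.0132]
ee_rot: [180.0, 0.1, 177.0]
wrist_force: [-0.4, 0.7, -0.6]
finger_gap: 0.551
grasp_force: 12.0
```

jog_arm([
  [[0,0,0.0015],[0,0,0],0.45],
  [[0,0,0.003],[0,0,0],0.45],
  [[0,0,0.004],[0,0,0],0.45],
  [[0,0,0.004],[0,0,0],0.45],
])

```text
t: 15.02
tcp_pos: [0.4556, -0.338, 0.0105]
ee_rot: [179.9, 0.1, 177.0]
wrist_force: [-4.3, 2.5, 11.0]
finger_gap: 0.558
grasp_force: 12.0
```

jog_arm([
  [[0,0,-0.001],[0,0,0],0.45],
  [[0,0,-0.001],[0,0,0],0.58],
  [[0,0,-0.001],[0,0,0],0.65],
  [[0,0,-0.001],[0,0,0],0.72],
  [[0,0,-0.001],[0,0,0],0.72],
])

```text
t: 15.65
tcp_pos: [0.4553, -0.3379, 0.0101]
ee_rot: [180.0, 0.0, 177.0]
wrist_force: [0.2, -0.5, 0.0]
finger_gap: 0.714
grasp_force: 0.0
```

jog_arm([
  [[0,0,-0.01],[0,0,0],0.72],
  [[0,0,-0.03],[0,0,0],0.72],
  [[0,0,-0.075],[0,0,0],0.72],
  [[0,0,-0.13],[0,0,0],0.72],
  [[0,0,-0.18],[0,0,0],0.72],
])

```text
t: 16.27
tcp_pos: [0.4551, -0.3383, 0.1935]
ee_rot: [-180.0, 0.2, 176.9]
wrist_force: [0.1, 0.0, -0.8]
finger_gap: 0.716
grasp_force: 0.0
```

```bash
python3 - <<'E'
from h import *
s=manip.grab_frame("side")
cv2.imwrite("pics/d5.png",cv2.resize(s[170:300,240:430],(760,520),interpolation=cv2.INTER_CUBIC))
ex=np.array([np.cos(np.radians(-11.2)),np.sin(np.radians(-11.2)),0]);ey=np.array([-ex[1],ex[0],0])
g=np.array([.5050,-.0755,.060]); piv=g-ex*-.0936; piv[2]=.044; print("pivot",piv)
p=g+.008*ey; p[2]=.060-.012; print("grasp tcp",p)
to([.40,-.2,.20],150);to([p[0],p[1],.15],78.8)
E
```

```text
pivot [ 0.5968174  -0.09368034  0.044     ]
grasp tcp [ 0.50655387 -0.06765236  0.048     ]
shift [ 0.0653  0.1377 -0.0016] turn [-0.0012  0.0127  0.4694]
shift [-0.0333  0.2758  0.049 ] turn [0.0072 0.0124 1.7121]
```

View pics/d5.png

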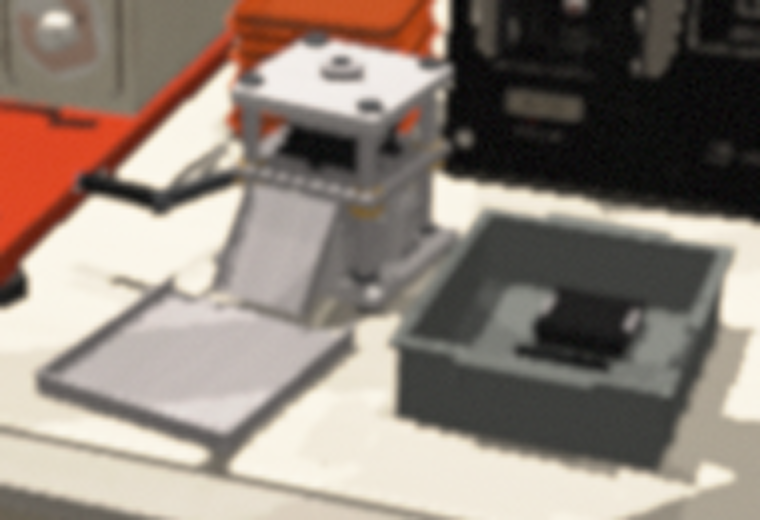

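Both packs are in the tote: pack 2 at (588,320), pack 1 in front of it at (562,355) and partly hidden by the wall. Now the lever.

jog_arm([
  [[0.005,0.025,0],[0,0,0.17],0.8],
  [[0.01,0.06,0],[0,0,0.34],0.8],
  [[0.015,0.1,0],[0,0,0.51],0.8],
  [[0.01,0.14,0],[0,0,0.68],0.8],
  [[0,0.18,0],[0,0.006,0.85],0.8],
])

```text
t: 16.95
tcp_pos: [0.4646, -0.1571, 0.1914]
ee_rot: [179.9, -0.3, 127.9]
wrist_force: [0.4, 0.3, -0.2]
finger_gap: 0.799
grasp_force: 0.0
```

```bash
python3 - <<'E'
from h import *
to([.5066,-.0677,.13],78.8)
E
```

```text
shift [0.0444 0.088  0.0617] turn [-0.0013 -0.0051  0.8568]
```

jog_arm([
  [[0.009,0.018,0],[0,0,0.17],0.8],
  [[0.018,0.036,0],[0,0,0.34],0.8],
  [[0.027,0.054,0],[0,0,0.51],0.8],
  [[0.036,0.072,0.01],[0,0,0.68],0.8],
  [[0.044,0.088,0.03],[-0.001,-0.005,0.857],0.8],
])

```text
t: 17.58
tcp_pos: [0.5076, -0.0683, 0.1617]
ee_rot: [179.9, -0.0, 78.9]
wrist_force: [0.0, 0.7, -0.7]
finger_gap: 0.8
grasp_force: 0.0
```

jog_arm([
  [[0,0,0.02],[0,0,0],0.8],
  [[0,0,0.04],[0,0,0],0.8],
  [[0,0,0.05],[0,0,0],0.8],
  [[0,0,0.05],[0,0,0],0.8],
])

```text
t: 18.08
tcp_pos: [0.5058, -0.07, 0.1102]
ee_rot: [-179.9, 0.1, 79.2]
wrist_force: [-0.2, 0.0, -0.0]
finger_gap: 0.801
grasp_force: 0.0
```

```bash
python3 - <<'E'
from h import *
to([.5066,-.0677,.048],78.8)
s=manip.grab_frame("side");t=manip.grab_frame("top")
cv2.imwrite("pics/d6.png",np.hstack([cv2.resize(s[160:270,230:340],(440,440),interpolation=cv2.INTER_CUBIC),cv2.resize(t[170:260,260:330],(342,440),interpolation=cv2.INTER_CUBIC)]))
E
```

```text
shift [0.0025 0.0005 0.0622] turn [-0.0025  0.0018  0.0064]
```

View pics/d6.png

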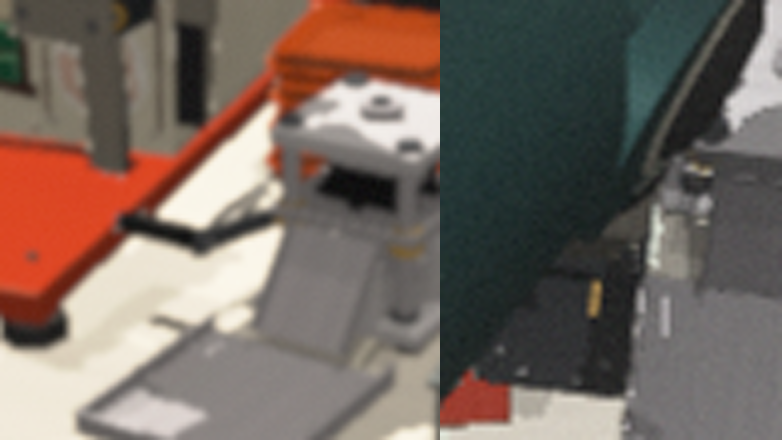

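The side crop shows the fingers above the bar, front tip near (115,170), back tip near (190,120), with the bar at (120–205, 215–245). Both land either side of it, so I'm descending.

jog_arm([
  [[0.001,0.0005,0.018],[-0.002,0.002,0],0.8],
  [[0.002,0.0005,0.036],[-0.002,0.002,0],0.8],
  [[0.002,0.0005,0.05],[-0.002,0.002,0],0.8],
  [[0.002,0.0005,0.06],[-0.002,0.002,0],0.8],
  [[0.002,0.0005,0.062],[-0.002,0.002,0],0.8],
], grip_force=10)

```text
t: 18.8
tcp_pos: [0.5066, -0.0676, 0.0476]
ee_rot: [-179.9, 0.0, 79.2]
wrist_force: [-0.4, 0.2, -0.4]
finger_gap: 0.802
grasp_force: 0.0
```

jog_arm([
  [[0,0,0],[0,0,0],0.6],
  [[0,0,0],[0,0,0],0.4],
  [[0,0,0],[0,0,0],0.25],
  [[0,0,0],[0,0,0],0.2],
  [[0,0,0],[0,0,0],0.1],
])

```text
t: 19.42
tcp_pos: [0.5071, -0.0673, 0.0485]
ee_rot: [180.0, -0.0, 79.2]
wrist_force: [0.3, 0.1, 1.1]
finger_gap: 0.279
grasp_force: 0.0
```

jog_arm([
  [[0,0,0],[0,0,0],0.1],
  [[0,0,0],[0,0,0],0.1],
  [[0,0,0],[0,0,0],0.1],
])

```text
t: 19.8
tcp_pos: [0.5048, -0.0667, 0.0478]
ee_rot: [-179.7, -0.1, 79.2]
wrist_force: [-5.3, 1.2, 2.0]
finger_gap: 0.157
grasp_force: 10.0
```

The bar is gripped at a gap of 14.4 mm. Turning the lever along its arc.

jog_arm([
  [[0,0.002,-0.008],[0,0,0],0.05],
  [[0,0.004,-0.016],[0,0,0],0.05],
  [[0,0.0075,-0.0235],[0,0,0],0.05],
  [[0,0.0115,-0.031],[0,0,0],0.05],
  [[0,0.016,-0.038],[0,0,0],0.05],
], grip_force=25)

```text
t: 20.42
tcp_pos: [0.5204, -0.0697, 0.0861]
ee_rot: [-179.7, -0.1, 79.2]
wrist_force: [-6.1, 1.6, 0.8]
finger_gap: 0.153
grasp_force: 25.0
```

jog_arm([
  [[0,0.005,-0.0065],[0,0,0],0.05],
  [[0,0.0105,-0.0125],[0,0,0],0.05],
  [[0,0.0165,-0.0185],[0,0,0],0.05],
  [[0,0.0235,-0.0235],[0,0,0],0.05],
  [[0,0.03,-0.028],[0,0,0],0.05],
])

```text
t: 21.05
tcp_pos: [0.5513, -0.0757, 0.1146]
ee_rot: [-179.9, -0.1, 79.2]
wrist_force: [-3.4, 0.5, 0.3]
finger_gap: 0.15
grasp_force: 25.0
```

jog_arm([
  [[0,0.0075,-0.004],[0,0,0],0.05],
  [[0,0.015,-0.007],[0,0,0],0.05],
  [[0,0.023,-0.0095],[0,0,0],0.05],
  [[0,0.031,-0.0115],[0,0,0],0.05],
  [[0,0.039,-0.0125],[0,0,0],0.05],
])

```text
t: 21.68
tcp_pos: [0.5908, -0.0835, 0.1266]
ee_rot: [-180.0, 0.0, 79.2]
wrist_force: [-2.5, -0.3, -2.8]
finger_gap: 0.155
grasp_force: 25.0
```

jog_arm([
  [[0,0.0085,-0.0005],[0,0,0],0.05],
  [[0,0.0165,0],[0,0,0],0.05],
  [[0,0.025,0.001],[0,0,0],0.05],
  [[0,0.033,0.003],[0,0,0],0.05],
  [[0,0.041,0.0055],[0,0,0],0.05],
])

```text
t: 22.3
tcp_pos: [0.6303, -0.0913, 0.1206]
ee_rot: [-179.9, 0.0, 79.2]
wrist_force: [-6.1, -0.6, -6.9]
finger_gap: 0.149
grasp_force: 25.0
```

jog_arm([
  [[0,0,0],[0,0,0],0.05],
  [[0,0,0],[0,0,0],0.05],
])

```text
t: 22.55
tcp_pos: [0.6299, -0.0912, 0.1208]
ee_rot: [-179.9, 0.0, 79.2]
wrist_force: [-5.8, -1.1, -9.2]
finger_gap: 0.153
grasp_force: 25.0
```

```bash
python3 - <<'E'
from h import *
s=manip.grab_frame("side");o=manip.observe();print(o["tcp_pos"],o["wrist_force"])
cv2.imwrite("pics/d7.png",cv2.resize(s[140:270,230:340],(660,590),interpolation=cv2.INTER_CUBIC))
# angle from positions since grip: circle through start at 10deg
ps=np.array([[.5048,-.0667,.0478],[.5204,-.0697,.0861],[.5513,-.0757,.1146],[.5908,-.0835,.1266],o["tcp_pos"]])
X=ps[:,0]*.981-ps[:,1]*.194
from scipy.optimize import least_squares
f=lambda c:np.hypot(X-c[0],ps[:,2]-c[1])-.095
r=least_squares(f,[.6,.03]);print(r.x,r.fun,np.degrees(np.arctan2(ps[:,2]-r.x[1],r.x[0]-X)))
E
```

```text
[ 0.62983311 -0.09124656  0.12081772] [-6.06257493 -0.54538869 -9.4165378 ]
[0.60194057 0.03182987] [ 1.41889899e-04 -5.44909438e-05 -9.69446166e-05 -2.94462908e-05
  1.29633870e-04] [  9.66317957  34.86134026  60.70998007  86.27696337 110.70103192]
```

View pics/d7.png

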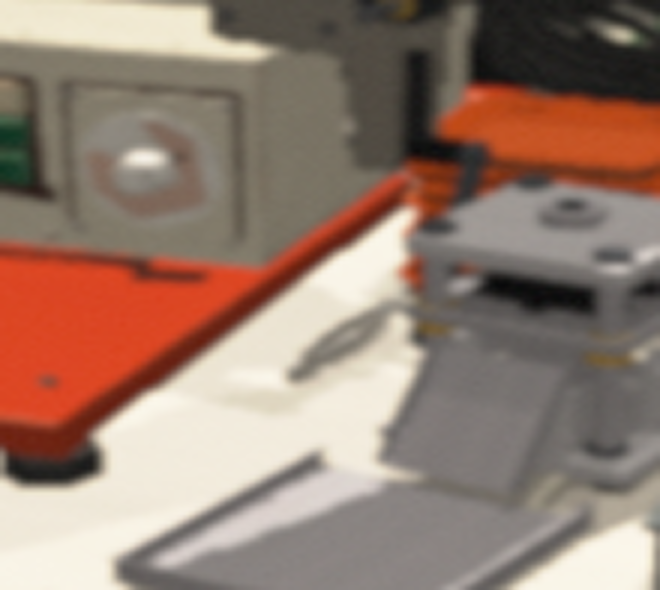

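The fit through the held poses puts the lever at about 110.7° above level, against a target of 110°. The side view shows the bar held beside the head at about (470,160) with the platen up. Handing in.

```bash
python3 -c "
from station import manip
print(manip.hand_in())"
```

```text
the job is handed in; nothing more can be done
None
```

I set both finished packs down in the tote and handed the job in at about 22.6 s of the 69 s limit, with the gripper still holding the lever about 1° past its highest lift; I did not check the lid's seating directly.

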